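# Photograph a circuit board with a two-stage shutter key

## Robot

A 6-joint arm with a two-finger parallel gripper is mounted at the origin on a cart in front of the work surface, level with it; the furniture and walls round the work are solid. World frame = base frame: x ahead of the robot, y to its left, z up, the work surface at z = 0. Lengths are in m, angles in degrees, forces in N, time in s.
With the tool pointing down it reaches from about 0.4 to 0.825 m from the base axis. Payload 7 kg.
Tool frame: the origin (TCP) lies between the finger pads; the fingertips stand 25 mm ahead of it and the grasp point (between the pads) lies 6 mm ahead of it; z points along the fingers, y is the line along which they close (so a half turn about z gives the same grasp; the last joint's range is limited). The gripper opens to 88 mm and grips with 3 to 60 N. Pads are 19 mm wide; open, the fingers measure 130 mm over their backs; the gripper's body (78 mm by 193 mm) begins 47 mm behind the grasp point.
Start: joints at [83.658, 20.546, 0.682, 0, -70.136, -16.507], TCP at [0.262, 0.622, 0.223] pointing down, gripper open.
Joint ranges: [-176.03, 176.03], [-82.01, 121.73], [-58.28, 71.71], [-173.87, 95.51], [-174.79, -0.11], [-173.66, 173.66]. Speed limits (degrees/s): [136.94, 136.94, 172.46, 180, 180, 180].

## Interface

Orientations are given as [roll, pitch, yaw] about the fixed x, y, z axes, in that order (R = Rz(yaw) Ry(pitch) Rx(roll)).
In Python, from plant import ctrl, job, sensors, snapshot gives the robot as it stands (ctrl), with the cameras as plain functions, the job (job) and the readings (sensors).
- The arm moves only by the shell command python3 drive.py 'ROWS'. ROWS is a JSON list of rows, 1 to 8 of them, each written [[dx, dy, dz], turn, opening]: dx, dy, dz in parts of the range, where 1.0 means 1 m, then a turn about the tool's z in normalised numbers (1 is pi rad), then the finger opening in m; each row is the pose to reach, as a shift and turn from the pose commanded when the command began, along the tool's axes at that moment; what a row does not reach only later rows make up. A row lasts 1/8 s, in which the tool goes at most 0.0625 m and 10.7 degrees, less where a joint would pass 70% of its speed; a pose out of reach is approached as far as the arm can. The fingers move at their own pace and stop on an object; the grip force is fixed at half the most. Time passes only in rows, so rows that do not move let the fingers close. It prints the time, the measured TCP pose, the force, the opening and the grip force at its end. Input that does not fit is refused with a message, and nothing moves.
- sensors.get_obs(): the state, without advancing time (a new reading comes with each control period).
- snapshot(name): name is "scene" or "side" or "wrist"; returns a dict with "frame" (480x640x3 uint8, red, green, blue), "z_map" (480x640 float32, m along the optical axis (not along the pixel's ray), 0 where there is no reading), "fovy" (degrees; the focal length in pixels is half the picture's height over the tangent of half this angle, whatever the lens; pixels are square), "cx", "cy" (the principal point, pixels), "k1" (the pictures are not rectified: a ray, as slopes to the right and down, at radius r is drawn at 1 + k1 r^2 times it, then the intrinsics apply), "R" (3x3) and "t" (3): a world point X has camera coordinates R X + t; the wrist camera has in their place "T_tool_cam" (4x4, takes a point from camera to tool coordinates, whose origin is the TCP and whose axes are the flange's). Camera axes: x right, y down, z forward; pixel columns grow to the right and rows downward; lengths in m; the calibration is good to about 2 mm. A picture is of the moment at which its call begins: read the wrist's pose just before it.
- job.close_job(): hands the job in; it is judged then, once.
The state is a dict: "clock": time; "joint_pos": joint angles; "qvel": joint speeds; "tau": joint torques, N m; "tool_pos": TCP position; "orientation": TCP orientation; "force": force on the tool from outside, world axes, zero at the start; "moment": the same for the moment, N m; "opening": finger opening in m; "gripper_force": force on a finger pad.
Only numpy, scipy, OpenCV 4.12 (cv2) and the standard library are available. Lean on these libraries where they do the work, as an engineer would, in place of code of your own. Each camera call takes 0.05 s, during which the arm holds its last target. There are 200 camera calls.

## Task

Slide the stage with the circuit board fully home under the inspection camera and let go of its handle. Then press the red shutter key down only to its first click and keep it there until the focus ring has turned all the way, and only then press the key fully down to take the picture and let it come back up. Leave the board on the stage, and leave the solder spool, the flux pot and the tape roll alone.

Things in the scene. Friction and masses are not known exactly. Their poses are not given: they have to be found in the camera images.
- camera_rig: inspection camera stand, fixed: aluminium base 320x110x12 mm, column, black camera looking down. Origin on the bench; base from -125 to +195 mm along its x, +-55 mm along y. The stage slides along its +x (away from the robot). Lens axis at x = +100 mm, y = 0; camera and column fill x = +65 to +205, y = -35 to +45 mm, up to 250 mm high. Yaw up to +-0.15 rad
- stage (a joint): grey sliding stage of the camera stand, in m: 0 = pulled out toward the robot (the start), 0.090 = fully home at its end stop, under the lens. Friction about 2.5 N; it stays where it is left
- stage_handle (a point): centre of the top of the red upright handle of the stage. The handle is a block 14 mm thick (along the stand's y), 26 mm long (along the stand's x) and 40 mm high below this point (the stage's black foot, 30x30 mm, begins 39 mm below). It moves with the stage, along the stand's +x
- focus_spot (a point): fixed point on the stand on the lens axis, at the height of the stage's top (27.5 mm above the bench); the middle of the board pocket is here when the stage is home
- board: small green circuit board with a black block on it, 24x36x10 mm, loose, lying in a shallow pocket (34x46 mm inside, rim 6 mm) on the stage; origin at the centre of its underside. The pocket lies 150 mm beyond the handle
- release_pod: black hand release box 76x90 mm and 46 mm high, fixed to the bench on a short telescopic foot, which is set to 0 to 12 mm; origin at the centre of the underside of the box. The shutter key stands on its middle; its axis is vertical
- key_top (a point): centre of the top of the red round shutter key (27 mm diameter, flat top 22 mm), 62 mm above the origin of the release box when not pressed; it moves with the key
- key_half (a joint): first stage of the shutter key, in m: 0 = up, 0.005 = at the first click. A light spring: 1.2 N to start, about 3 N at the first click. There the key meets a firm step: it does not go further until about 13 N
- key_full (a joint): second stage of the shutter key, in m, beyond the first click: 0 = not fired, 0.004 = fully down (picture taken). It begins to move at about 13 N and needs about 16 N fully down, then a hard stop. Total key travel 9 mm; both stages spring back when let go
- solder_spool: loose solder spool with teal flanges, 58 mm across, 30 mm high, between the release box and the camera stand; origin at the centre of its underside. Bystander
- flux_pot: loose white plastic pot with red print, 48 mm across, 74 mm high, to the left of the release box; origin at the centre of its underside. Bystander
- tape_roll: loose roll of tape lying flat, 66 mm across, 20 mm high, to the right of the camera stand; origin at the centre of its underside. Bystander
- focus_lug (a point): tip of the orange lug on the grey focus ring round the lens, 37 mm from the lens axis; this point's x axis points outward along the lug. At rest the lug stands 1.2 rad round the lens from the green mark; in focus it meets the green mark and points along the stand's -x (to the robot's side). The camera turns it in 1 to 2 s while the key is held at its first click, and back after. Do not touch

How it is judged (in metres and radians):
On the way, in this order (a step that is already met when the one before it is completed fails the run):
1. the stage is fully home, with the board under the lens, and the handle is let go (value of joint stage above 0.085 m and horizontal distance between board and focus_spot below 0.012 m and contact force between the fingers and camera_rig below 0.1 N), for 0.2 s.
2. the key is held at its first click, not beyond, with the focus ring fully turned (value of joint key_half above 0.004 m and value of joint key_full below 0.001 m and angle between the x axis of focus_lug and the x axis of camera_rig, either way round below 0.25 rad and value of joint stage above 0.085 m), for 0.3 s.
3. the key is pressed fully, in focus (value of joint key_full above 0.003 m and angle between the x axis of focus_lug and the x axis of camera_rig, either way round below 0.25 rad and value of joint stage above 0.085 m), for 0.1 s.
At the end, for the whole second after the job is handed in: The stage is within 5 mm of its end stop, the board lies flat in its pocket within 12 mm of the lens axis and at rest, and the shutter key is let go and fully up (both stages within 1 mm); the spool, the pot and the tape are within 20 mm of where they were (value of joint stage above 0.085 m and horizontal distance between board and focus_spot below 0.012 m and z of board in the frame of focus_spot below 0.004 m and angle between board's own z axis and vertical below 0.1 rad and value of joint key_half below 0.001 m and value of joint key_full below 0.0008 m and linear speed of board below 0.02 m/s); the robot touches nothing.
It fails at once if the picture is taken (key pressed past the first click) before the focus ring has turned (value of joint key_full above 0.0015 m and angle between the x axis of focus_lug and the x axis of camera_rig, either way round above 0.35 rad).
It fails at once if the picture is taken with the stage not home (value of joint key_full above 0.0015 m and value of joint stage below 0.085 m).
It fails at once if the solder spool is moved more than 20 mm (distance of solder_spool from where it was at the start of the episode above 0.02 m).
It fails at once if the flux pot is moved more than 20 mm (distance of flux_pot from where it was at the start of the episode above 0.02 m).
It fails at once if the tape roll is moved more than 20 mm (distance of tape_roll from where it was at the start of the episode above 0.02 m).
It also fails if it takes over 54 s, if anything falls off the work surface, if the arm or the gripper's body presses on something with over 40 N, if the wrist force passes 120 N, or if a joint passes its speed limit or range.

## Working session

There is one attempt and no reset: what is moved stays moved. The work goes in short steps, Python scripts to look and compute and a shell command to move; the robot and the scene stay as the last step left them, time stands still between calls to the robot, and variables do not carry over. Pictures are saved under pics/ and viewed, at most 10 in all, crops included, and the job is handed in when it is done.

```bash
ls; mkdir -p pics
cat > h.py <<'E'
import numpy as np, cv2
from plant import ctrl, job, sensors, snapshot
def snap(n):
    o=sensors.get_obs(); s=snapshot(n); s['obs']=o; return s
def K(s):
    f=240/np.tan(np.radians(s['fovy'])/2); return f
def unproj(s,u,v):
    f=K(s); d=np.array([(u-s['cx'])/f,(v-s['cy'])/f],float); x=d.copy()
    for _ in range(20): x=d/(1+s['k1']*(x@x))
    return np.array([x[0],x[1],1.])
def pose(s):
    """camera->world R,t"""
    if 'R' in s: R=np.array(s['R']); return R.T,-R.T@np.array(s['t'])
    o=s['obs']; from scipy.spatial.transform import Rotation as Ro
    T=np.array(s['T_tool_cam']); Rw=Ro.from_euler('xyz',o['orientation'],degrees=True).as_matrix()
    return Rw@T[:3,:3], Rw@T[:3,3]+np.array(o['tool_pos'])
def onplane(s,u,v,z):
    R,t=pose(s); d=R@unproj(s,u,v); return t+d*(z-t[2])/d[2]
def bydepth(s,u,v):
    R,t=pose(s); return t+R@unproj(s,u,v)*s['z_map'][int(v),int(u)]
def save(s,name): cv2.imwrite('pics/'+name,cv2.cvtColor(s['frame'],cv2.COLOR_RGB2BGR))
E
python3 - <<'E'
from h import *
print(sensors.get_obs())
for n in ['scene','side']:
    s=snap(n); save(s,n+'0.png'); R,t=pose(s); print(n,t,R[:,2],s['fovy'],s['k1'])
a=[cv2.imread(f'pics/{n}0.png') for n in('scene','side')]
E
```

```text
drive.py
pics
plant.py
{'clock': 0.0, 'joint_pos': array([ 8.36573503e+01,  2.05907719e+01,  6.34705260e-01, -1.80661345e-02,
       -7.01364782e+01, -1.65049643e+01]), 'qvel': array([ 0.01699703, -0.05765469, -0.03736527, -0.14970479,  0.05361128,
       -0.02790032]), 'tau': array([ 7.34117912e-04, -5.82710373e+01,  2.93064415e+01,  6.99800581e+00,
        6.95346709e-03, -1.59070282e-04]), 'tool_pos': array([0.26195772, 0.62156899, 0.22254372]), 'orientation': array([ 1.79906443e+02, -1.00104446e-02, -2.28537581e+01]), 'force': array([-0.86896539, -0.71311328, -0.11306766]), 'moment': array([ 0.01468646, -0.01000814,  0.03076032]), 'gripper_force': 0.0, 'opening': 0.08774527105156452}
scene [-0.52235906 -0.67451888  0.80734137] [ 0.77061888  0.41780993 -0.48122906] 46.6856713696678 0.05512406134182345
side [ 0.38073245 -0.70786844  1.33981197] [ 0.14898523  0.44785415 -0.88160652] 50.126942620554814 -0.01088158871014885
```

View pics/scene0.png

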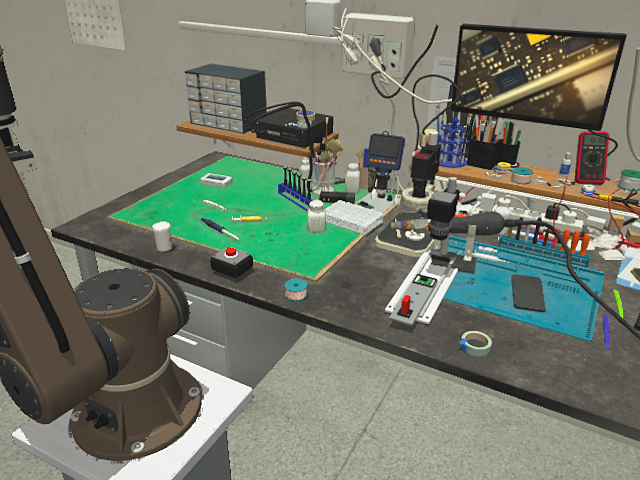

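View pics/side0.png

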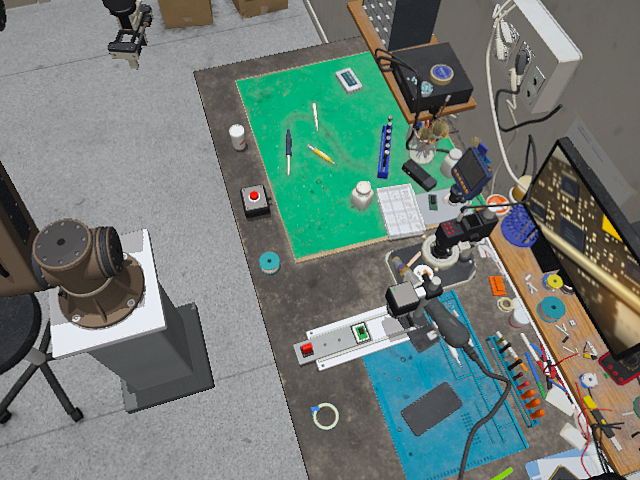

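Scene shows red handle (405,305), red key (231,252), spool (296,288), pot (163,237), tape (476,343); side shows handle (307,348), key (254,196), board (361,332), spool (269,262), tape (325,416). Now measure.

```bash
cat >> h.py <<'E'
def blob(s,c,lo1,hi1,r=28,lo2=None,hi2=None):
    hsv=cv2.cvtColor(s['frame'],cv2.COLOR_RGB2HSV); m=cv2.inRange(hsv,lo1,hi1)
    if lo2 is not None: m|=cv2.inRange(hsv,lo2,hi2)
    w=np.zeros_like(m); cv2.circle(w,c,r,255,-1); m&=w
    return m
RED=((0,130,60),(8,255,255),28,(172,130,60),(180,255,255))
def tri(s1,p1,s2,p2):
    A=[];b=[]
    for s,p in((s1,p1),(s2,p2)):
        R,t=pose(s);d=R@unproj(s,*p);d/=np.linalg.norm(d);P=np.eye(3)-np.outer(d,d);A.append(P);b.append(P@t)
    return np.linalg.lstsq(np.vstack(A),np.hstack(b),rcond=None)[0]
def cloud(s,m):
    v,u=np.nonzero(m&(s['z_map']>0)*255 if m.dtype==bool else m); return np.array([bydepth(s,a,b) for a,b in zip(u,v) if s['z_map'][b,a]>0])
E
python3 - <<'E'
from h import *
S=snap('scene');D=snap('side')
for name,a,b in(('handle',(405,305),(307,348)),('key',(231,252),(254,196))):
    for s,c in((S,a),(D,b)):
        m=blob(s,c,*RED); P=cloud(s,m); q=P[P[:,2]>np.percentile(P[:,2],97)-.004]
        print(name,len(P),'z',np.percentile(P[:,2],[3,50,97]).round(4),'top',q.mean(0).round(4),(q.max(0)-q.min(0)).round(4),len(q), 'cen px',np.argwhere(m).mean(0)[::-1])
for n,c,r in(('spool',(269,262),16),('pot',(237,137),16),('tape',(325,416),22)):
    w=np.zeros((480,640),np.uint8);cv2.circle(w,c,r,255,-1);P=cloud(D,w);P=P[P[:,2]>.012]
    print(n,len(P),P.min(0).round(3),P.max(0).round(3))
# rails: white lines, board
m=blob(D,(361,332),(45,100,40),(85,255,255),18);P=cloud(D,m);print('board',P.mean(0).round(4),len(P))
hsv=cv2.cvtColor(D['frame'],cv2.COLOR_RGB2HSV);m=cv2.inRange(hsv,(0,0,170),(180,40,255));w=np.zeros_like(m);cv2.rectangle(w,(300,295),(420,375),255,-1);m&=w
P=cloud(D,m);P=P[(P[:,2]<.03)];l=cv2.fitLine(P[:,:2].astype(np.float32),cv2.DIST_L2,0,.01,.01).ravel();print('rail',l,np.degrees(np.arctan2(l[1],l[0])),len(P),P.min(0),P.max(0))
for s,nm in((S,'s'),(D,'d')):
    pass
big=np.hstack([cv2.resize(D['frame'][285:375,285:435],(600,360),interpolation=cv2.INTER_CUBIC)]);cv2.imwrite('pics/rig.png',big[:,:,::-1])
E
```

```text
handle 142 z [0.0342 0.0569 0.0719] top [ 0.4894 -0.3491  0.0706] [0.027  0.0136 0.0054] 35 cen px [405.12676056 304.65492958]
handle 90 z [0.0333 0.0682 0.0743] top [ 0.4934 -0.3496  0.0723] [0.0232 0.0121 0.0053] 30 cen px [306.62222222 348.08888889]
key 74 z [0.052  0.0658 0.0711] top [0.4752 0.1334 0.069 ] [0.0203 0.0218 0.0045] 27 cen px [230.66216216 251.43243243]
key 60 z [0.0568 0.0671 0.0738] top [0.4788 0.1324 0.0716] [0.0186 0.02   0.0049] 13 cen px [253.55737705 194.95081967]
spool 314 [ 0.439 -0.1    0.013] [ 0.496 -0.039  0.04 ]
pot 309 [0.462 0.353 0.012] [0.509 0.406 0.08 ]
tape 250 [ 0.459 -0.548  0.012] [ 0.522 -0.486  0.027]
board [ 0.6445 -0.3472  0.0299] 74
rail [ 0.9998272   0.01858834  0.6250524  -0.3489673 ] 1.0650947 2998 [ 0.46719964 -0.40325434  0.00074891] [ 0.79033961 -0.28681358  0.0299992 ]
```

View pics/rig.png

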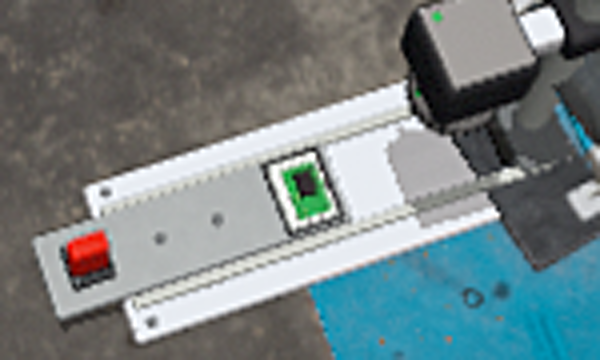

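The crop confirms board in its pocket (300,190), red handle (87,252) and rails with little yaw. The plan is to push the handle from behind with closed fingers. First I'll go over the key for a wrist look.

Careful with the scale: turns go in shares of pi rad. That gives: -24 degrees / 180 = -0.1333.

```bash
python3 drive.py '[[[0.048, 0.047, 0], -0.0556, 0], [[0.096, 0.093, 0], -0.1111, 0], [[0.144, 0.14, 0], -0.1333, 0], [[0.19, 0.186, 0], -0.1333, 0], [[0.24, 0.233, 0], -0.1333, 0], [[0.287, 0.28, 0], -0.1333, 0], [[0.335, 0.326, 0], -0.1333, 0], [[0.383, 0.373, 0], -0.1333, 0]]'
python3 drive.py '[[[0, 0, 0], 0, 0], [[0, 0, 0], 0, 0]]'
python3 - <<'E'
from h import *
W=snap('wrist'); save(W,'w1.png'); R,t=pose(W); print(t,R[:,2])
print(sensors.get_obs()['tool_pos'],sensors.get_obs()['orientation'],sensors.get_obs()['force'])
m=blob(W,(320,240),RED[0],RED[1],400,RED[3],RED[4]); n,l,st,c=cv2.connectedComponentsWithStats(m)
for i in range(1,n):
    if st[i,4]>100:
        P=cloud(W,l==i); q=P[P[:,2]>np.percentile(P[:,2],95)-.003] if len(P) else P
        print(st[i],c[i],q.mean(0) if len(q) else 0,len(q))
E
```

```text
clock: 1.2
tool_pos: [0.4571, 0.1596, 0.2238]
orientation: [-180.0, -0.0, 1.2]
force: [1.1, 0.7, -0.0]
opening: 0.013
gripper_force: 0.0
clock: 1.45
tool_pos: [0.4568, 0.1612, 0.2235]
orientation: [-180.0, -0.0, 1.1]
force: [0.2, 0.3, 0.0]
opening: 0.0007
gripper_force: 0.0
[0.5350523  0.16239733 0.38488493] [-0.28597339 -0.006079   -0.95821828]
[0.45666467 0.16189505 0.22344929] [-1.79991134e+02 -1.38430196e-03  1.15535190e+00] [0.14137571 0.32588983 0.60747544]
[342 180  29  30 684] [355.80555556 194.44298246] [0.48163586 0.13565277 0.06902162] 638
```

View pics/w1.png

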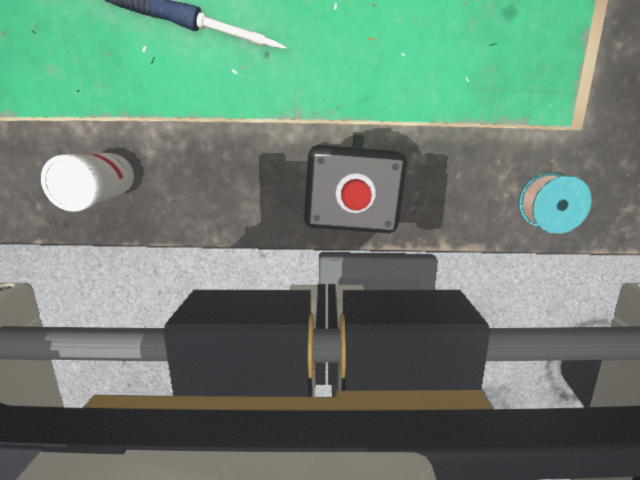

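Wrist picture: key at (356,194), pot (90,182), spool (560,203); key top about (0.480, 0.135, 0.069). Next, behind the handle.

```bash
python3 drive.py '[[[-0.003, 0.06, 0], 0, 0], [[-0.005, 0.12, 0], 0, 0], [[-0.008, 0.18, 0], 0, 0], [[-0.01, 0.24, 0], 0, 0], [[-0.013, 0.3, 0], 0, 0], [[-0.016, 0.36, 0], 0, 0], [[-0.02, 0.42, 0], 0, 0], [[-0.022, 0.48, 0.03], 0, 0]]'
python3 drive.py '[[[0, 0.031, 0.02], 0, 0], [[0, 0.031, 0.04], 0, 0], [[0, 0.031, 0.04], 0, 0]]'
python3 - <<'E'
from h import *
W=snap('wrist'); o=W['obs'];print(o['tool_pos'],o['orientation'],o['force'])
m=blob(W,(320,240),RED[0],RED[1],400,RED[3],RED[4]); n,l,st,c=cv2.connectedComponentsWithStats(m)
for i in range(1,n):
    if st[i,4]>100:
        P=cloud(W,l==i); q=P[P[:,2]>np.percentile(P[:,2],95)-.003]
        print(st[i],c[i],q.mean(0),q.min(0),q.max(0),len(q))
        print(cv2.minAreaRect(q[:,:2].astype(np.float32)*1000))
m=blob(W,(320,240),(45,120,40),(80,255,255),400);n,l,st,c=cv2.connectedComponentsWithStats(m)
for i in range(1,n):
    if st[i,4]>100: print('green',st[i],c[i],onplane(W,*c[i],.03))
save(W,'w2.png')
E
```

```text
clock: 2.5
tool_pos: [0.4468, -0.316, 0.1972]
orientation: [179.9, -0.3, 1.3]
force: [1.7, 0.4, -0.0]
opening: 0.0003
gripper_force: 0.0
clock: 2.88
tool_pos: [0.4449, -0.3445, 0.1537]
orientation: [-179.9, 0.2, 1.2]
force: [0.1, -0.4, 0.5]
opening: 0.0001
gripper_force: 0.0
[ 0.44486469 -0.34446688  0.15371319] [-179.90897327    0.20295924    1.22142082] [ 0.09305888 -0.37326794  0.52717787]
[325 152  21  42 841] [334.82877527 172.47324614] [ 0.49506886 -0.34920313  0.07134407] [ 0.48233722 -0.35624252  0.06949187] [ 0.50715345 -0.34264406  0.07361572] 756
((494.7341613769531, -349.367919921875), (24.719717025756836, 13.202730178833008), 1.8698772192001343)
```

View pics/w2.png

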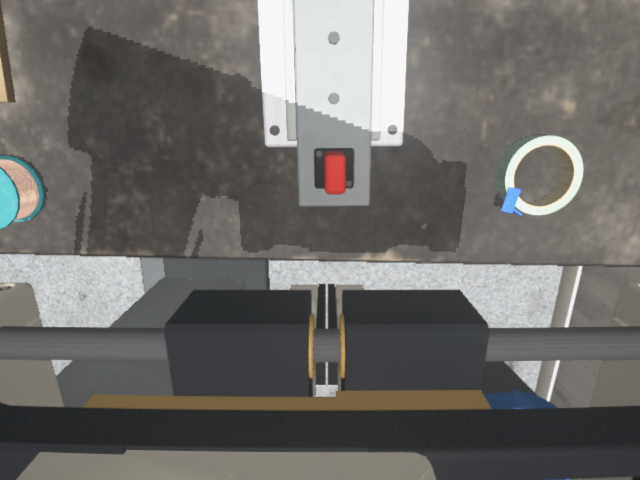

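Handle top at pixel (335,172), i.e. (0.4945, -0.3495); yaw ≈1.2°. Descend and push.

```bash
python3 drive.py '[[[0, 0.004, 0.04], 0, 0], [[0, 0.005, 0.083], 0, 0], [[0, 0.005, 0.083], 0, 0], [[0.012, 0.005, 0.083], 0, 0], [[0.02, 0.005, 0.083], 0, 0], [[0.025, 0.005, 0.083], 0, 0], [[0.03, 0.005, 0.083], 0, 0]]'
python3 drive.py '[[[0.01, 0, 0], 0, 0], [[0.02, 0, 0], 0, 0], [[0.03, 0, 0], 0, 0], [[0.04, 0, 0], 0, 0], [[0.05, 0, 0], 0, 0], [[0.06, 0, 0], 0, 0], [[0.068, 0, 0], 0, 0], [[0.075, 0, 0], 0, 0]]'
python3 drive.py '[[[0.004, 0, 0], 0, 0], [[0.006, 0, 0], 0, 0], [[0.006, 0, 0], 0, 0]]'
```

```text
clock: 3.8
tool_pos: [0.4759, -0.3502, 0.0732]
orientation: [180.0, -0.0, 1.2]
force: [1.3, 0.1, -0.4]
opening: 0.0004
gripper_force: 0.0
clock: 4.8
tool_pos: [0.5506, -0.3486, 0.0725]
orientation: [-180.0, 0.0, 1.2]
force: [-0.1, -0.2, 0.6]
opening: 0.0006
gripper_force: 0.0
clock: 5.18
tool_pos: [0.5561, -0.3485, 0.0725]
orientation: [-180.0, 0.0, 1.1]
force: [0.3, -0.1, 1.0]
opening: 0.0005
gripper_force: 0.0
```

```bash
python3 drive.py '[[[0.002, 0, 0], 0, 0], [[0.004, 0, 0], 0, 0], [[0.004, 0, 0], 0, 0]]'; python3 drive.py '[[[0.002, 0, 0], 0, 0], [[0.002, 0, 0], 0, 0]]'
python3 - <<'E'
from h import *
S=snap('scene');m=blob(S,(430,290),RED[0],RED[1],45,RED[3],RED[4]);P=cloud(S,m);q=P[P[:,2]>np.percentile(P[:,2],97)-.004];print(q.mean(0),q.min(0),q.max(0))
E
```

```text
clock: 5.55
tool_pos: [0.5603, -0.3484, 0.0725]
orientation: [180.0, -0.0, 1.2]
force: [-0.5, 0.4, 0.5]
opening: 0.0002
gripper_force: 0.0
clock: 5.8
tool_pos: [0.5623, -0.3484, 0.0725]
orientation: [180.0, -0.0, 1.2]
force: [-0.1, 0.4, 0.3]
opening: 0.0007
gripper_force: 0.0
[ 0.49037917 -0.34934594  0.06985951] [ 0.47655398 -0.35542373  0.06781497] [ 0.50515346 -0.34204217  0.07263366]
```

Run:
```python
from h import *
a=snap('scene')['frame'];b=snap('side')['frame']
im=np.hstack([cv2.resize(a[200:360,340:500],(400,400)),cv2.resize(b[270:390,280:400],(400,400))]);cv2.imwrite('pics/x.png',im[:,:,::-1])
```

```text
(no output)
```

View pics/x.png

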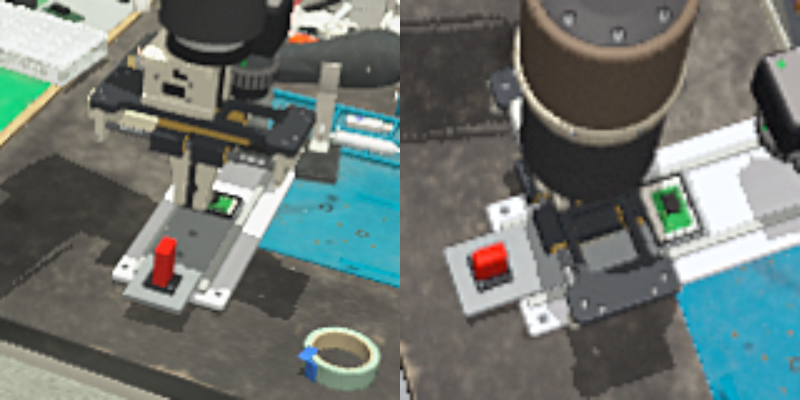

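The fingers stand ahead of the handle (crop: handle (165,262), fingertips (195,205)), and the stage did not move. Check where the fingertips really are.

Run:
```python
from h import *
s=snap('scene')
for v in range(262,288,3):
    print(v,[tuple(bydepth(s,u,v).round(3)) for u in (410,414,417,420,424)])
# expected tip pixel
o=s['obs'];R=np.array(s['R']);t=np.array(s['t'])
for dz in(0,.025):
    c=R@(np.array(o['tool_pos'])-[0,0,dz])+t;f=K(s);print(dz,s['cx']+f*c[0]/c[2],s['cy']+f*c[1]/c[2])
save(s,'x2.png');cv2.imwrite('pics/x3.png',cv2.resize(s['frame'][230:330,370:470],(600,600),interpolation=cv2.INTER_CUBIC)[:,:,::-1])
```

```text
262 [(np.float64(0.522), np.float64(-0.341), np.float64(0.147)), (np.float64(0.551), np.float64(-0.342), np.float64(0.132)), (np.float64(0.524), np.float64(-0.357), np.float64(0.151)), (np.float64(0.519), np.float64(-0.365), np.float64(0.156)), (np.float64(0.525), np.float64(-0.373), np.float64(0.155))]
265 [(np.float64(0.547), np.float64(-0.334), np.float64(0.124)), (np.float64(0.55), np.float64(-0.343), np.float64(0.124)), (np.float64(0.558), np.float64(-0.348), np.float64(0.122)), (np.float64(0.522), np.float64(-0.365), np.float64(0.146)), (np.float64(0.525), np.float64(-0.374), np.float64(0.148))]
268 [(np.float64(0.549), np.float64(-0.334), np.float64(0.115)), (np.float64(0.55), np.float64(-0.343), np.float64(0.116)), (np.float64(0.551), np.float64(-0.35), np.float64(0.118)), (np.float64(0.552), np.float64(-0.357), np.float64(0.12)), (np.float64(0.55), np.float64(-0.367), np.float64(0.124))]
271 [(np.float64(0.55), np.float64(-0.335), np.float64(0.106)), (np.float64(0.549), np.float64(-0.344), np.float64(0.109)), (np.float64(0.552), np.float64(-0.351), np.float64(0.11)), (np.flo
[... 1013 characters left out ...]
(0.034))]
283 [(np.float64(0.627), np.float64(-0.313), np.float64(0.02)), (np.float64(0.551), np.float64(-0.347), np.float64(0.076)), (np.float64(0.55), np.float64(-0.354), np.float64(0.078)), (np.float64(0.549), np.float64(-0.362), np.float64(0.082)), (np.float64(0.628), np.float64(-0.349), np.float64(0.031))]
286 [(np.float64(0.601), np.float64(-0.322), np.float64(0.029)), (np.float64(0.616), np.float64(-0.328), np.float64(0.022)), (np.float64(0.614), np.float64(-0.336), np.float64(0.026)), (np.float64(0.617), np.float64(-0.343), np.float64(0.026)), (np.float64(0.623), np.float64(-0.351), np.float64(0.026))]
0 415.96455025621856 281.80014482924173
0.025 415.06135928053106 290.4906525933552
```

View pics/x3.png

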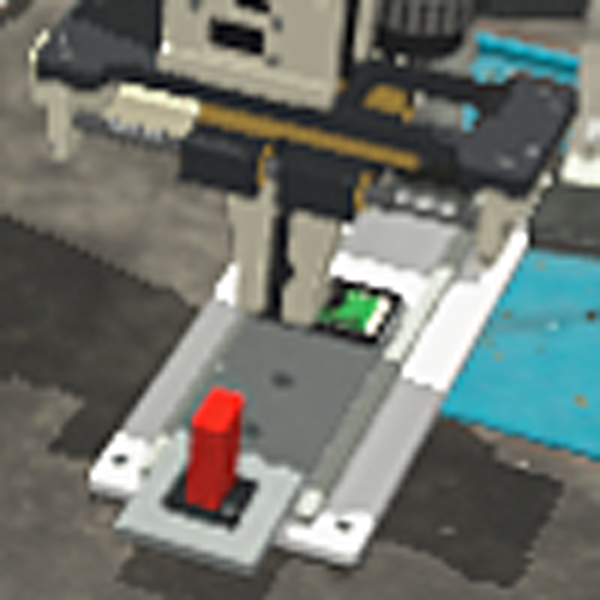

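The fingertips are actually near TCP height (z≈0.073) when closed, so they just skimmed over the handle. I'll go back and lower with TCP z≈0.050, watching the force.

```bash
python3 drive.py '[[[0, 0, -0.03], 0, 0], [[-0.05, 0, -0.03], 0, 0], [[-0.1, 0, -0.03], 0, 0], [[-0.124, 0.002, -0.03], 0, 0], [[-0.124, 0.002, -0.03], 0, 0], [[-0.124, 0.002, 0], 0, 0], [[-0.124, 0.002, 0.022], 0, 0], [[-0.124, 0.002, 0.022], 0, 0]]'
python3 drive.py '[[[0.01, 0, 0], 0, 0], [[0.02, 0, 0], 0, 0], [[0.03, 0, 0], 0, 0], [[0.04, 0, 0], 0, 0]]'
python3 - <<'E'
from h import *
S=snap('scene');m=blob(S,(430,290),RED[0],RED[1],45,RED[3],RED[4]);P=cloud(S,m);q=P[P[:,2]>np.percentile(P[:,2],97)-.004];print(q.mean(0),q.min(0),q.max(0))
v=K(S)
o=S['obs'];print(o['tool_pos'],o['force'])
E
```

```text
clock: 7.0
tool_pos: [0.4378, -0.3525, 0.049]
orientation: [-179.9, 0.2, 1.2]
force: [0.1, -0.4, 0.8]
opening: 0.0004
gripper_force: 0.0
clock: 7.5
tool_pos: [0.4785, -0.352, 0.0508]
orientation: [-180.0, 0.0, 1.2]
force: [-3.8, 0.4, 3.5]
opening: 0.0009
gripper_force: 1.5
[ 0.46666808 -0.35574052  0.05452424] [ 0.46509046 -0.35722226  0.05336615] [ 0.46928542 -0.35375138  0.05572466]
[ 0.4785071  -0.35202573  0.05083945] [-3.78709723  0.3867623   3.52725902]
```

Contact (−3.8 N). Push on toward x≈0.562.

```bash
python3 drive.py '[[[0.01, 0, 0], 0, 0], [[0.02, 0, 0], 0, 0], [[0.03, 0, 0], 0, 0], [[0.04, 0, 0], 0, 0], [[0.05, 0, 0], 0, 0], [[0.06, 0, 0], 0, 0], [[0.068, 0, 0], 0, 0], [[0.072, 0, 0], 0, 0]]'
python3 drive.py '[[[0.004, 0, 0], 0, 0], [[0.007, 0, 0], 0, 0], [[0.007, 0, 0], 0, 0]]'
python3 - <<'E'
from h import *
D=snap('side');m=blob(D,(390,325),(45,100,40),(85,255,255),45);print(np.argwhere(m).mean(0)[::-1],m.sum()/255,cloud(D,m).mean(0))
E
```

```text
clock: 8.55
tool_pos: [0.5507, -0.3506, 0.0503]
orientation: [-180.0, 0.0, 1.2]
force: [-2.6, 0.7, 0.1]
opening: 0.0008
gripper_force: 1.3
clock: 8.93
tool_pos: [0.5576, -0.3507, 0.0506]
orientation: [180.0, -0.0, 1.2]
force: [-0.6, 0.9, -1.5]
opening: 0.0
gripper_force: 0.7
[391.61333333 320.64      ] 75.0 [ 0.72986428 -0.34429005  0.04450597]
```

```bash
for i in 1 2; do python3 drive.py '[[[0.0015, 0, 0], 0, 0], [[0.003, 0, 0], 0, 0], [[0.003, 0, 0], 0, 0]]' | egrep 'pos|force'; done
```

```text
tool_pos: [0.5599, -0.3507, 0.0506]
force: [-4.6, 0.7, 0.8]
gripper_force: 2.2
tool_pos: [0.56, -0.3506, 0.0506]
force: [-13.9, -1.1, 6.8]
gripper_force: 6.5
```

End stop reached (force −13.9 N at x=0.560). Back off, rise and check.

```bash
python3 drive.py '[[[-0.02, 0, 0], 0, 0], [[-0.06, 0, 0], 0, 0], [[-0.1, 0, -0.03], 0, 0], [[-0.11, -0.03, -0.08], 0, 0], [[-0.11, -0.08, -0.1], 0, 0], [[-0.11, -0.14, -0.1], 0, 0], [[-0.11, -0.2, -0.1], 0, 0], [[-0.11, -0.26, -0.1], 0, 0]]'
python3 - <<'E'
from h import *
S=snap('scene');D=snap('side')
for s,c in((S,(440,285)),(D,(340,340))):
    m=blob(s,c,RED[0],RED[1],45,RED[3],RED[4]);P=cloud(s,m);q=P[P[:,2]>np.percentile(P[:,2],97)-.004];print('handle',q.mean(0),len(q))
E
```

```text
clock: 10.72
tool_pos: [0.4493, -0.0905, 0.1516]
orientation: [-180.0, -0.2, 1.2]
force: [1.4, 1.3, -0.6]
opening: 0.0004
gripper_force: 0.0
handle [ 0.57970632 -0.34731575  0.07039433] 28
handle [ 0.58388526 -0.34847551  0.07435392] 20
```

Stage moved ≈0.090 m. Now over the key.

```bash
python3 drive.py '[[[0.008, -0.056, 0], 0, 0], [[0.017, -0.112, 0], 0, 0], [[0.026, -0.168, 0], 0, 0], [[0.034, -0.2233, 0], 0, 0], [[0.034, -0.2233, 0.03], 0, 0], [[0.034, -0.2233, 0.06], 0, 0], [[0.034, -0.2233, 0.06], 0, 0], [[0.034, -0.2233, 0.06], 0, 0]]'
python3 - <<'E'
from h import *
o=sensors.get_obs();print(o['force'],o['tool_pos'])
S=snap('scene');D=snap('side');W=snap('wrist')
im=np.hstack([cv2.resize(S['frame'][180:300,380:500],(400,400)),cv2.resize(S['frame'][190:290,180:280],(400,400))]);cv2.imwrite('pics/k.png',im[:,:,::-1])
E
```

```text
clock: 11.82
tool_pos: [0.4787, 0.1317, 0.0917]
orientation: [-180.0, -0.1, 1.2]
force: [0.2, 0.6, 0.5]
opening: 0.0003
gripper_force: 0.0
[0.1646847  0.60683389 0.48208895] [0.4786703  0.13168993 0.09172959]
```

View pics/k.png

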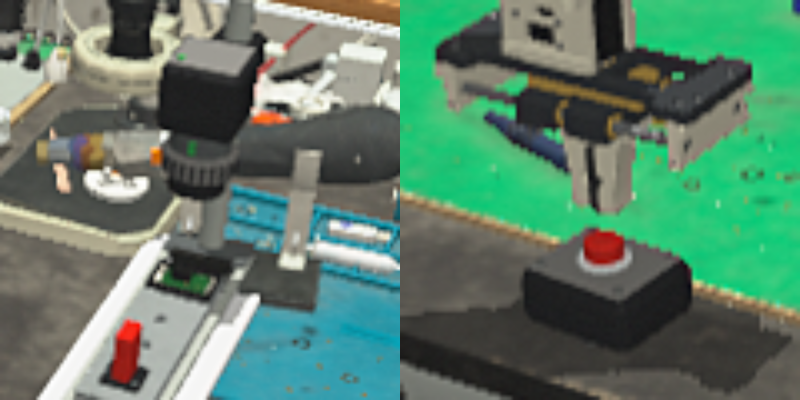

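Left crop: handle home, orange lug at rest (157,155), green mark (193,148). Right crop: fingers centred just above the key. Descend, watching the force.

```bash
python3 drive.py '[[[0, 0, 0.005], 0, 0], [[0, 0, 0.01], 0, 0], [[0, 0, 0.01], 0, 0]]' | egrep 'pos|force'; for i in 1 2 3; do python3 drive.py '[[[0, 0, 0.002], 0, 0], [[0, 0, 0.002], 0, 0]]' | egrep 'pos|force: \['; done
```

```text
tool_pos: [0.4772, 0.131, 0.08]
force: [-0.3, -0.2, -0.7]
gripper_force: 0.0
tool_pos: [0.4775, 0.1312, 0.0784]
force: [-0.4, -0.1, 0.5]
tool_pos: [0.4774, 0.1312, 0.0764]
force: [-0.4, -0.6, 0.5]
tool_pos: [0.4774, 0.1312, 0.0744]
force: [-0.1, -0.1, -0.6]
```

```bash
for i in 1 2 3 4; do python3 drive.py '[[[0, 0, 0.0015], 0, 0], [[0, 0, 0.0015], 0, 0]]' | egrep 'pos|force: \['; done
```

```text
tool_pos: [0.4774, 0.1313, 0.0729]
force: [-0.1, -0.1, 0.8]
tool_pos: [0.4774, 0.1312, 0.0714]
force: [-0.6, 0.4, 0.2]
tool_pos: [0.4774, 0.1312, 0.0699]
force: [-0.7, -0.3, 1.0]
tool_pos: [0.4774, 0.1312, 0.0684]
force: [0.2, 0.3, -0.6]
```

```bash
for i in 1 2 3; do python3 drive.py '[[[0, 0, 0.0015], 0, 0], [[0, 0, 0.0015], 0, 0]]' | egrep 'pos|force: \['; python3 -c "
from h import *
print(sensors.get_obs()['force'])"; done
```

```text
tool_pos: [0.4774, 0.1312, 0.0669]
force: [0.1, -0.9, -0.1]
[ 0.12577685 -0.87553728 -0.05526617]
tool_pos: [0.4776, 0.1313, 0.0655]
force: [-0.1, -0.6, 1.1]
[-0.06822392 -0.56544215  1.10498644]
tool_pos: [0.4776, 0.1313, 0.064]
force: [0.1, -0.5, 2.3]
[ 0.11195577 -0.53555284  2.28319837]
```

Contact near z≈0.0657; the first click is expected near 0.0605.

```bash
for i in 1 2 ; do python3 drive.py '[[[0, 0, 0.0015], 0, 0], [[0, 0, 0.0015], 0, 0]]' | egrep 'pos|force: \['; done;  python3 drive.py '[[[0, 0, 0.001], 0, 0], [[0, 0, 0.001], 0, 0]]' | egrep 'clock|pos|force: \['
```

```text
tool_pos: [0.4776, 0.1313, 0.0625]
force: [0.5, 0.8, 2.3]
tool_pos: [0.4776, 0.1313, 0.0612]
force: [-2.0, -0.4, 5.0]
clock: 15.6
tool_pos: [0.4778, 0.1313, 0.0608]
force: [-3.7, -0.3, 13.3]
```

```bash
python3 drive.py '[[[0, 0, -0.0005], 0, 0], [[0, 0, -0.0005], 0, 0]]' | egrep 'clock|pos|force: \['
```

```text
clock: 15.85
tool_pos: [0.4777, 0.1313, 0.0611]
force: [-1.5, -0.1, 8.2]
```

Firmly on the first click at 8 N; hold about 2.5 s and check the lug.

```bash
for i in 1 2 3; do python3 drive.py '[[[0, 0, 0], 0, 0], [[0, 0, 0], 0, 0], [[0, 0, 0], 0, 0], [[0, 0, 0], 0, 0], [[0, 0, 0], 0, 0], [[0, 0, 0], 0, 0], [[0, 0, 0], 0, 0]]' | egrep 'clock|pos|force: \['; done
python3 - <<'E'
from h import *
S=snap('scene')
cv2.imwrite('pics/k2.png',cv2.resize(S['frame'][180:300,380:500],(600,600))[:,:,::-1])
E
```

```text
clock: 16.73
tool_pos: [0.4777, 0.1314, 0.0611]
force: [-2.8, -0.8, 8.6]
clock: 17.6
tool_pos: [0.4777, 0.1314, 0.0611]
force: [-1.1, -0.5, 8.7]
clock: 18.48
tool_pos: [0.4777, 0.1313, 0.0611]
force: [-2.4, -0.6, 8.0]
```

View pics/k2.png

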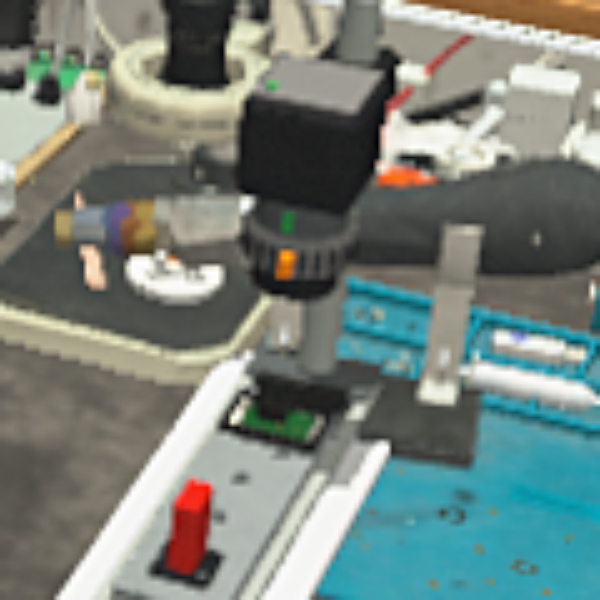

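Orange lug (287,262) is now under the green mark (289,222): in focus. Press fully.

```bash
python3 drive.py '[[[0, 0, 0.002], 0, 0], [[0, 0, 0.004], 0, 0], [[0, 0, 0.005], 0, 0], [[0, 0, 0.005], 0, 0]]' | egrep 'clock|pos|force: \['; python3 drive.py '[[[0, 0, 0.0006], 0, 0], [[0, 0, 0.0006], 0, 0], [[0, 0, 0.0006], 0, 0]]' | egrep 'clock|pos|force: \['
```

```text
clock: 19.02
tool_pos: [0.4778, 0.1313, 0.0568]
force: [-5.1, -0.9, 17.8]
clock: 19.4
tool_pos: [0.4779, 0.1314, 0.0567]
force: [-6.6, -1.4, 22.8]
```

Hard stop reached at 22.8 N, so the key is fully down. Release, retreat and verify.

```bash
python3 drive.py '[[[0, 0, -0.01], 0, 0], [[0, 0, -0.04], 0, 0], [[0, 0, -0.09], 0, 0], [[0, 0, -0.12], 0, 0], [[0, 0, -0.12], 0, 0], [[0, 0, -0.12], 0, 0], [[0, 0, -0.12], 0, 0], [[0, 0, -0.12], 0, 0]]'
python3 - <<'E'
from h import *
S=snap('scene');D=snap('side');W=snap('wrist')
for s,c in((S,(440,285)),(D,(340,340))):
    m=blob(s,c,RED[0],RED[1],45,RED[3],RED[4]);P=cloud(s,m);q=P[P[:,2]>np.percentile(P[:,2],97)-.004];print('handle',q.mean(0))
m=blob(S,(231,252),*RED);P=cloud(S,m);q=P[P[:,2]>np.percentile(P[:,2],97)-.004];print('key',q.mean(0),np.argwhere(m).mean(0)[::-1])
for n,c,r in(('spool',(269,262),16),('pot',(237,137),16),('tape',(325,416),22)):
    w=np.zeros((480,640),np.uint8);cv2.circle(w,c,r,255,-1);P=cloud(D,w);P=P[P[:,2]>.012]
    print(n,len(P),P.min(0).round(3),P.max(0).round(3))
E
```

```text
clock: 20.4
tool_pos: [0.4771, 0.1311, 0.174]
orientation: [179.9, 0.1, 1.1]
force: [0.1, -0.4, 0.1]
opening: 0.0004
gripper_force: 0.0
handle [ 0.57926383 -0.34726217  0.07073183]
handle [ 0.58138234 -0.3478016   0.07316587]
key [0.47606134 0.13356607 0.06816047] [230.68421053 251.40789474]
spool 318 [ 0.439 -0.099  0.012] [ 0.496 -0.039  0.037]
pot 711 [0.431 0.083 0.239] [0.494 0.217 0.442]
tape 249 [ 0.459 -0.549  0.012] [ 0.522 -0.485  0.027]
```

The handle is home, the key is back up, and the spool and tape are unmoved. The pot is hidden behind the arm in this view and was never approached.

```bash
python3 -c "
from plant import ctrl, job, sensors, snapshot
print(job.close_job())"
```

```text
the job is handed in; nothing more can be done
None
```

I slid the stage home with the board on it, held the key at its first click until the lug met the green mark, pressed it fully down and let it come back up, then handed the job in at about 20 s; no verdict was returned.

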